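# Take the vee head off its quick-change bayonet mount

### The arm

A 6-joint arm with a two-finger parallel gripper is mounted at the origin on the work surface. World frame = base frame: x ahead of the robot, y to its left, z up, the work surface at z = 0. Lengths are in m, angles in rad, forces in N, time in s.
With the tool pointing down it reaches from about 0.35 to 0.975 m from the base axis. Payload 4.9 kg.
Tool frame: the origin (TCP) lies midway between the tips of the shut fingers; the grasp point (between the pads) lies 19 mm behind it; z points along the fingers, y is the direction in which the jaws open and shut (so a half turn about z gives the same grasp; the last joint's range is limited). The gripper opens to 85 mm and grips with 20 to 120 N. Pads are 22 mm wide; open, the fingers measure 114 mm over their backs; the gripper's body (76 mm by 85 mm) begins 54 mm behind the grasp point. The pads swing forward as they close: fully open they stand 13 mm farther back than shut.
Start: joints at [1.148, 0.053, 1.613, -0, 1.476, -0.119], TCP at [0.187, 0.596, 0.193] pointing down, gripper open.
Joint ranges: [-3.01, 3.01], [-1.01, 2.22], [0.06, 2.58], [-1.02, 4.17], [0.09, 2.62], [-3.14, 3.14]. Speed limits (rad/s): [2.57, 2.57, 3.14, 3.14, 3.14, 3.14].

### API

Orientations are given as a unit quaternion [w, x, y, z].
In Python, from plant import manip gives the robot as it stands. The module is installed in compiled form; this text tells all that it offers.
- The arm moves only by the tool move_arm, never from a script. Its argument "rows" is a list of rows, each an object of numbers: "tx", "ty", "tz": the shift along the tool's x, y, z in m; "ax", "ay", "az": the turn, a rotation vector about the tool's x, y, z in degrees; "jaw": the closure in counts, from 0 (fully open) to 255 (shut). In form: [{"tx": .., "ty": .., "tz": .., "ax": .., "ay": .., "az": .., "jaw": ..}, ...]. A call has 1 to 12 rows; each row shifts and turns the pose as measured when the row begins, along the tool's axes as they then stand; what a row does not reach is not made up. A row lasts 1/10 s, in which the tool goes at most 50 mm and 8.59 degrees, less where a joint would pass 70% of its speed; a pose out of reach is approached as far as the arm can. A call with a gripper value outside its range is refused whole. The fingers move at their own pace and stop on an object; the grip force is fixed at half the most. Time passes only in rows, so rows that do not move let the fingers close. It gives the time, the measured TCP pose, the force and the opening at its end, in the units of the state.
- manip.state(): the state, without advancing time (a new reading comes with each control period).
- manip.grab_frame(name): name is "side" or "top" or "wrist"; returns a dict with "color" (420x560x3 uint8, red, green, blue), "intrinsics" (3x3 intrinsics, pixels), "R" (3x3) and "t" (3): a world point X has camera coordinates R X + t. Camera axes: x right, y down, z forward; pixel columns grow to the right and rows downward; lengths in m; the calibration is good to about 2 mm. A picture is of the moment at which its call begins. There is no depth.
- manip.job_done(): hands the job in, once; it reports no verdict.
The state is a dict: "time": time; "joint_pos": joint angles; "joint_vel": joint speeds; "joint_efforts": joint torques, N m; "tool_pos": TCP position; "tool_rot": TCP orientation; "contact_force": force on the tool from outside, world axes, zero at the start; "ft_torque": the same for the moment, N m; "gripper_width": opening from 0.0 (shut) to 1.0 (fully open).
Only numpy, scipy, OpenCV 4.12 (cv2) and the standard library are available. Lean on these libraries where they do the work, as an engineer would, in place of code of your own. Each camera call takes 0.05 s, during which the arm holds its last target.

### The job

Two support heads for steering racks are locked into bayonet mounts on the bench. Take off the one with the V-grooved top: push its mount's release button fully down (it stays down), turn the head a quarter turn counter-clockwise seen from above and lift it out, then set it down gently, standing upright on its foot on the floor of the grey tray. Leave the other head, with the round flat top, as it is.

Things in the scene. Friction and masses are not known exactly. Their poses are not given: they have to be found in the camera images.
- vee_head: Head to remove, bare aluminium, 0.28-0.52 kg. Origin: centre of its underside; z up. Round foot 48 mm across to z 34 mm; above it, to z 80, a block 60 mm along x, 44 along y, with a V groove 16 deep along x in its top. Grip the flat y sides at z 62. Its foot sits 23 mm deep in a steel socket 94 mm across, 33 high. Button down, it turns freely; it lifts out at 70 to 110 degrees from start.
- release_top (a point): Top centre of the vee mount's release button: dark steel, 26 mm across, top 50 mm above the bench, 72 mm from the head's axis, 32 degrees counter-clockwise from the locked head's +x. Slides 14 mm straight down against 3 N friction and stays there; frees the head past 10 mm. Axes: the mount's, x along the locked head's x, z up. The other mount has its own like button: not that one.
- tray: Fixed open tray of grey painted metal on the bench, 210 mm along x, 160 mm along y, 25 mm high, walls and floor 5 mm thick. Origin: centre of its underside on the bench; z up.
- pad_head: The other head, to be left alone: bare aluminium, same foot, above it a round neck and a round flat pad 58 mm across, 76 mm tall in all. Origin: centre of its underside; z up. It stands locked in a mount like the first, with a like button 72 mm from its axis.
Mind the look-alikes: they are no part of the job. Leave any pink, purple or turquoise look-alike of the vee_head alone.

How it is judged:
By the outcome, as a careful person would: the job done as asked, in the order asked, and still so for the second after the job is handed in, with the robot touching nothing.
It also fails if it takes over 56 s, if anything falls off the work surface, if the arm or the gripper's body presses on something with over 40 N, if the wrist force passes 120 N, or if a joint passes its speed limit or range.

## Working session

There is one attempt and no reset: what is moved stays moved. The work goes in short steps, Python scripts to look and compute and a tool call to move; the robot and the scene stay as the last step left them, time stands still between calls to the robot, and variables do not carry over. Pictures are saved under pics/ and viewed, and the job is handed in when it is done.

Besides the shell and the picture viewer there is one more tool, called after "Request:" as name(argument=value, ...) on one line, values as JSON. move_arm: Moves the arm, as the interface text tells. Its arguments: {"type":"object","properties":{"rows":{"type":"array"}},"required":["rows"]}

```bash
mkdir -p pics
cat > h.py <<'E'
import numpy as np, cv2
from plant import manip
def grab(n,fn=None):
    f=manip.grab_frame(n)
    if fn: cv2.imwrite('pics/'+fn+'.png',f['color'][:,:,::-1])
    return f
def ray(f,u,v,z):
    K=np.array(f['intrinsics']);R=np.array(f['R']);t=np.array(f['t'])
    d=R.T@np.linalg.solve(K,[u,v,1.]);c=-R.T@t
    return c+d*(z-c[2])/d[2]
def proj(f,X):
    K=np.array(f['intrinsics']);p=K@(np.array(f['R'])@np.array(X)+np.array(f['t']));return p[:2]/p[2]
E
python3 - <<'E'
from h import *
import pickle
for n in ['side','top','wrist']:
    f=grab(n,n+'0'); pickle.dump(f,open(n+'0.pkl','wb')); print(n,-np.array(f['R']).T@f['t'])
print(manip.state())
E
```

```text
side [ 0.03645522 -0.45161017  0.59827965]
top [0.35354342 0.04028916 0.86625706]
wrist [0.11460997 0.61873501 0.37355573]
{'time': 0.15, 'joint_pos': array([ 1.14798896e+00,  5.32297993e-02,  1.61401723e+00,  1.78255088e-05,
        1.47600313e+00, -1.19017337e-01]), 'joint_vel': array([-3.03305620e-05, -7.15537695e-04, -3.97782286e-03,  3.08156559e-04,
       -2.23089793e-04, -3.34500314e-04]), 'joint_efforts': array([-2.84951202e-04, -3.94242489e+01, -3.70720983e+01, -1.08266993e-04,
        4.66924263e-03,  8.25474473e-06]), 'tool_pos': array([0.18673241, 0.59585977, 0.19210717]), 'tool_rot': array([-2.30331182e-04,  1.51312388e-01,  9.88485647e-01, -7.96150407e-04]), 'contact_force': array([-0.32306776, -0.22117645, -0.47132694]), 'ft_torque': array([-0.01466267,  0.00776553,  0.01588158]), 'gripper_width': 0.9994070498203322}
```

View pics/top0.png

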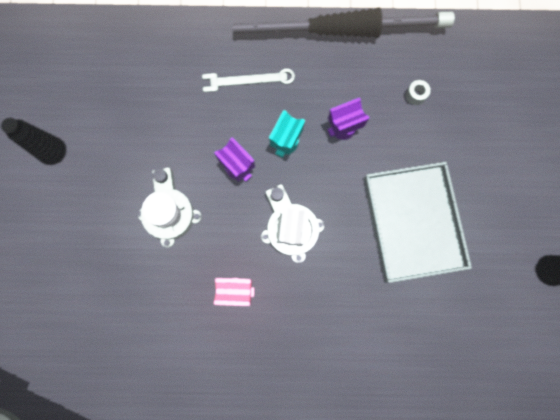

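View pics/side0.png

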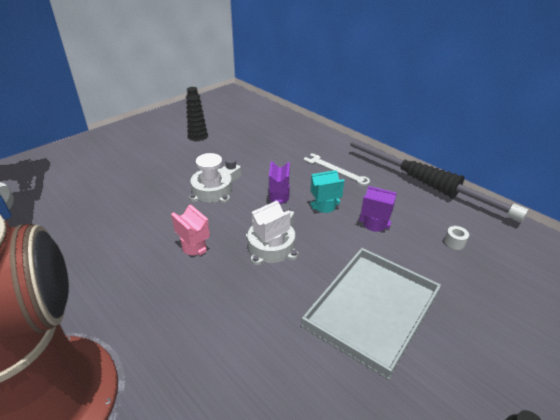

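View pics/wrist0.png

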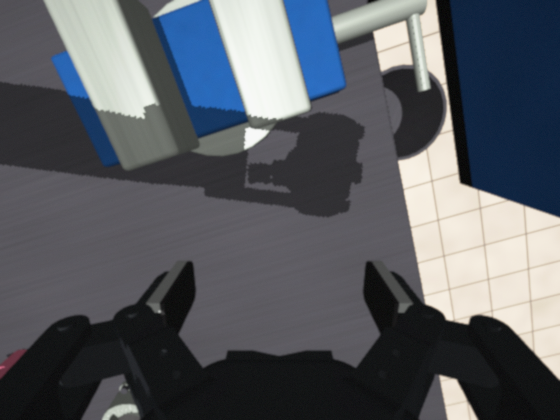

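Top view: bare-aluminium V head in its socket at (293,227), its button at (277,194). Possible confusions: pad head (162,210) with button (160,176), pink (233,291), purple (236,160) and (348,118), turquoise (287,133). My choice is (293,227), because it is the only bare-aluminium V head and it sits in a socket. The tray is at about (418,222).

Run:
```python
from h import *
import pickle
f=pickle.load(open('top0.pkl','rb')); s=pickle.load(open('side0.pkl','rb'))
c=f['color'][170:280,235:345,::-1]; a=cv2.resize(c,None,fx=5,fy=5,interpolation=cv2.INTER_CUBIC)
c=s['color'][190:270,230:310,::-1]; b=cv2.resize(c,(550,550),interpolation=cv2.INTER_CUBIC)
cv2.imwrite('pics/crop0.png',cv2.resize(np.hstack([a,b]),(800,400)))
print('button',ray(f,277,194,.05),'socket',ray(f,294,229,.033),'headtop',ray(f,293,226,.08))
# tray mask corners
img=cv2.cvtColor(f['color'],cv2.COLOR_RGB2HSV)
print(img[222,418],img[300,418],img[190,418])
m=((img[:,:,2]>110)).astype(np.uint8); m[:,:340]=0; m[:140]=0; m[:, 500:]=0
m=cv2.morphologyEx(m,cv2.MORPH_CLOSE,np.ones((7,7)))
cs,_=cv2.findContours(m,0,2); k=max(cs,key=cv2.contourArea)
r=cv2.minAreaRect(k); print(r,cv2.boxPoints(r).tolist())
for p in cv2.boxPoints(r): print(ray(f,*p,.025))
```

```text
button [0.52474878 0.04272691 0.05      ] socket [0.46150143 0.01001867 0.033     ] headtop [0.46075759 0.01353045 0.08      ]
[ 87  12 241] [124  26 137] [ 87  11 239]
((419.49993896484375, 279.49993896484375), (158.99996948242188, 278.99993896484375), -0.0) [[339.99993896484375, 418.9999084472656], [339.99993896484375, 139.99996948242188], [498.99993896484375, 139.99996948242188], [498.99993896484375, 418.9999084472656]]
[ 0.12554277 -0.07328963  0.025     ]
[ 0.64001353 -0.07988809  0.025     ]
[ 0.64393148 -0.3934574   0.025     ]
[ 0.12836371 -0.35459692  0.025     ]
```

View pics/crop0.png

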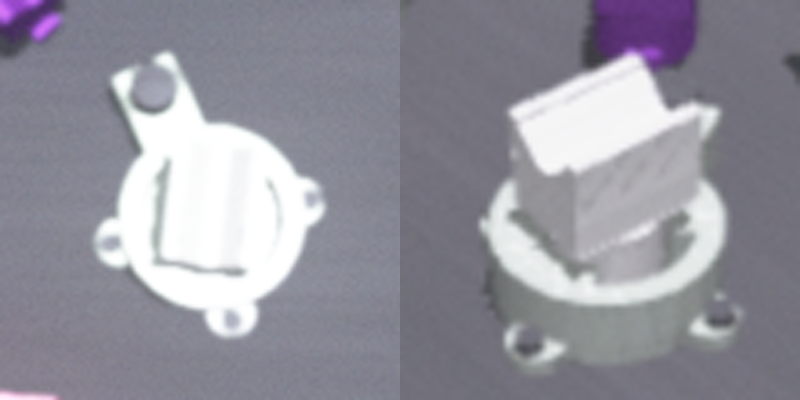

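Run:
```python
from h import *
import pickle
f=pickle.load(open('top0.pkl','rb'));s=pickle.load(open('side0.pkl','rb'))
hsv=cv2.cvtColor(f['color'],cv2.COLOR_RGB2HSV)
V=hsv[:,:,2]; 
# socket outline
m=((V>170)&(hsv[:,:,1]<40)).astype(np.uint8); mm=np.zeros_like(m); mm[195:265,255:335]=m[195:265,255:335]
o=cv2.morphologyEx(mm,cv2.MORPH_CLOSE,cv2.getStructuringElement(2,(9,9)));o=cv2.morphologyEx(o,cv2.MORPH_OPEN,cv2.getStructuringElement(2,(31,31)))
k=max(cv2.findContours(o,0,1)[0],key=cv2.contourArea); print('sock',cv2.fitEllipse(k),cv2.minEnclosingCircle(k))
e=cv2.fitEllipse(k)[0]; S=ray(f,*e,.033);print(S)
# button
b=np.zeros_like(m); sub=V[186:204,268:287]; b[186:204,268:287]=(sub<130)
n,l,st,ce=cv2.connectedComponentsWithStats(b); print(st,ce)
for i in range(1,n):
  if st[i,4]>30:
    B=ray(f,*ce[i],.05);d=B-S;print(B,np.hypot(*d[:2]),np.degrees(np.arctan2(d[1],d[0])))
# tray
t=((hsv[:,:,0]>75)&(hsv[:,:,0]<100)&(V>100)&(hsv[:,:,1]<60)).astype(np.uint8);t[:,:350]=0
t=cv2.morphologyEx(t,cv2.MORPH_OPEN,np.ones((3,3)));t=cv2.morphologyEx(t,cv2.MORPH_CLOSE,np.ones((7,7)))
k=max(cv2.findContours(t,0,1)[0],key=cv2.contourArea)
h=cv2.convexHull(k);q=cv2.approxPolyDP(h,6,True)[:,0];print(q)
P=np.array([ray(f,*p,.025) for p in q]);print(P,P.mean(0))
print([np.linalg.norm(P[i]-P[i-1]) for i in range(len(P))])
c=f['color'][130:310,340:500,::-1];cv2.imwrite('pics/tray0.png',cv2.resize(c,None,fx=3,fy=3))
```

```text
sock ((292.6208801269531, 228.8131866455078), (52.50579071044922, 54.615623474121094), 141.8148193359375) ((291.9130554199219, 228.69564819335938), 28.47685432434082)
[0.46182496 0.01261362 0.033     ]
[[     0      0    560    420 235192]
 [   273    199      1      1      1]
 [   268    200      2      4      4]
 [   275    200      3      1      3]] [[279.50026361 209.50030188]
 [273.         199.        ]
 [268.25       201.5       ]
 [276.         200.        ]]
[[445 162]
 [470 268]
 [387 281]
 [366 176]]
[[ 0.597725   -0.28442793  0.025     ]
 [ 0.3928403  -0.3201815   0.025     ]
 [ 0.36707361 -0.16389969  0.025     ]
 [ 0.56772049 -0.12941835  0.025     ]] [ 0.48133985 -0.22448187  0.025     ]
[np.float64(0.15788679095950367), np.float64(0.20798090692701687), np.float64(0.1583916851885911), np.float64(0.20358814912025358)]
```

View pics/tray0.png

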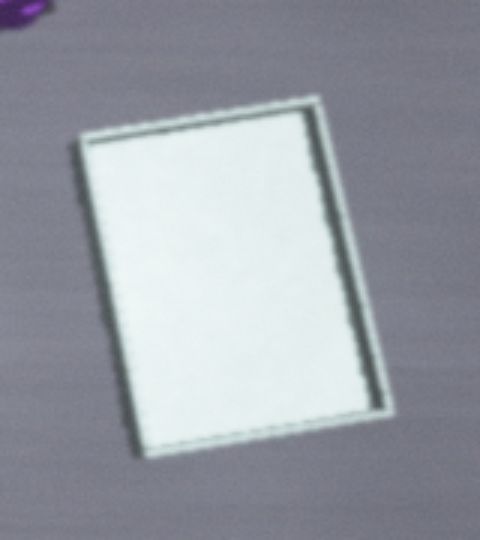

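Request:
move_arm(rows=[{"tx": -0.038,"ty": -0.033,"jaw": 255},{"tx": -0.038,"ty": -0.033,"jaw": 255},{"tx": -0.038,"ty": -0.033,"jaw": 255},{"tx": -0.038,"ty": -0.033,"jaw": 255},{"tx": -0.038,"ty": -0.033,"jaw": 255},{"tx": -0.038,"ty": -0.033,"jaw": 255},{"tx": -0.038,"ty": -0.033,"jaw": 255},{"tx": -0.038,"ty": -0.033,"jaw": 255},{"tx": -0.038,"ty": -0.033,"jaw": 255},{"tx": -0.038,"ty": -0.033,"jaw": 255},{"tx": -0.038,"ty": -0.033,"jaw": 255},{"tx": -0.038,"ty": -0.033,"jaw": 255}])

```text
schema error: expected keys tx, ty, tz, ax, ay, az, jaw
```

Request:
move_arm(rows=[{"az": 8.5,"jaw": 255},{"az": 8.5,"jaw": 255},{"az": 8.5,"jaw": 255},{"az": 8.5,"jaw": 255},{"az": 8.5,"jaw": 255},{"az": 8.5,"jaw": 255},{"az": 8.5,"jaw": 255},{"az": 8.5,"jaw": 255},{"az": 8.5,"jaw": 255},{"az": 8.5,"jaw": 255},{"az": 8.5,"jaw": 255},{"az": 8.5,"jaw": 255}])

```text
schema error: expected keys tx, ty, tz, ax, ay, az, jaw
```

Request:
move_arm(rows=[{"az": 8.5,"jaw": 255},{"az": 8.5,"jaw": 255},{"az": 8.5,"jaw": 255},{"az": 8.5,"jaw": 255},{"az": 8.5,"jaw": 255},{"jaw": 255}])

```text
schema error: expected keys tx, ty, tz, ax, ay, az, jaw
```

```bash
cat >> h.py <<'E'
from scipy.spatial.transform import Rotation as Ro
def rot(s):
    q=s['tool_rot'];return Ro.from_quat([q[1],q[2],q[3],q[0]]).as_matrix()
def need(x,y,z,yawy=None):
    s=manip.state();M=rot(s)
    # levelled target: tool z down, tool y at yawy deg
    cur=np.degrees(np.arctan2(M[1,1],M[0,1]))
    if yawy is None:yawy=cur
    a=np.radians(yawy);Y=np.array([np.cos(a),np.sin(a),0]);Z=np.array([0,0,-1.]);T=np.column_stack([np.cross(Y,Z),Y,Z])
    rv=np.degrees(Ro.from_matrix(M.T@T).as_rotvec())
    print('t',round(s['time'],2),'pos',s['tool_pos'].round(4),'yawy',round(cur,2),'F',s['contact_force'].round(1),'w',round(s['gripper_width'],3),'j',s['joint_pos'].round(2))
    print('shift tool',(M.T@(np.array([x,y,z])-s['tool_pos'])).round(4),'rv',rv.round(2))
E
python3 - <<'E'
from h import *
import pickle
f=grab('wrist','wrist1');pickle.dump(f,open('wrist1.pkl','wb'))
need(.5245,.043,.07,-70)
print(proj(f,[.5245,.043,.05]),proj(f,[.4615,.0115,.033]))
E
```

```text
t 0.2 pos [0.1868 0.596  0.1923] yawy 72.59 F [ 0.8 -0.3 -0.8] w 1.004 j [ 1.15  0.05  1.61  0.    1.48 -0.12]
shift tool [-0.4877 -0.4264  0.1228] rv [-5.0000e-02  9.0000e-02  1.4259e+02]
[ 20.34803071 478.58739703] [ -8.41796783 445.40013035]
```

View pics/wrist1.png

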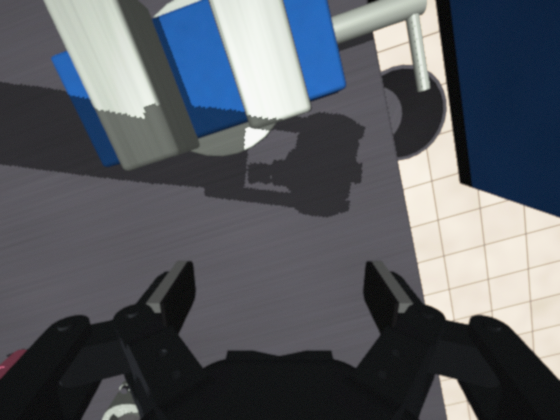

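Request:
move_arm(rows=[{"tx": -0.038,"ty": -0.033,"tz": 0,"ax": 0,"ay": 0,"az": 0,"jaw": 255},{"tx": -0.038,"ty": -0.033,"tz": 0,"ax": 0,"ay": 0,"az": 0,"jaw": 255},{"tx": -0.038,"ty": -0.033,"tz": 0,"ax": 0,"ay": 0,"az": 0,"jaw": 255},{"tx": -0.038,"ty": -0.033,"tz": 0,"ax": 0,"ay": 0,"az": 0,"jaw": 255},{"tx": -0.038,"ty": -0.033,"tz": 0,"ax": 0,"ay": 0,"az": 0,"jaw": 255},{"tx": -0.038,"ty": -0.033,"tz": 0,"ax": 0,"ay": 0,"az": 0,"jaw": 255},{"tx": -0.038,"ty": -0.033,"tz": 0,"ax": 0,"ay": 0,"az": 0,"jaw": 255},{"tx": -0.038,"ty": -0.033,"tz": 0,"ax": 0,"ay": 0,"az": 0,"jaw": 255},{"tx": -0.038,"ty": -0.033,"tz": 0,"ax": 0,"ay": 0,"az": 0,"jaw": 255},{"tx": -0.038,"ty": -0.033,"tz": 0,"ax": 0,"ay": 0,"az": 0,"jaw": 255}])

```text
time: 1.2
tool_pos: [0.4484, 0.1705, 0.1904]
tool_rot: [0.0, 0.145, 0.989, -0.001]
contact_force: [0.6, -0.2, -0.6]
gripper_width: -0.0
```

Request:
move_arm(rows=[{"tx": 0,"ty": 0,"tz": 0,"ax": 0,"ay": 0,"az": 8.5,"jaw": 255},{"tx": 0,"ty": 0,"tz": 0,"ax": 0,"ay": 0,"az": 8.5,"jaw": 255},{"tx": 0,"ty": 0,"tz": 0,"ax": 0,"ay": 0,"az": 8.5,"jaw": 255},{"tx": 0,"ty": 0,"tz": 0,"ax": 0,"ay": 0,"az": 8.5,"jaw": 255},{"tx": 0,"ty": 0,"tz": 0,"ax": 0,"ay": 0,"az": 8.5,"jaw": 255},{"tx": 0,"ty": 0,"tz": 0,"ax": 0,"ay": 0,"az": 8.5,"jaw": 255},{"tx": 0,"ty": 0,"tz": 0,"ax": 0,"ay": 0,"az": 8.5,"jaw": 255},{"tx": 0,"ty": 0,"tz": 0,"ax": 0,"ay": 0,"az": 8.5,"jaw": 255},{"tx": 0,"ty": 0,"tz": 0,"ax": 0,"ay": 0,"az": 8.5,"jaw": 255},{"tx": 0,"ty": 0,"tz": 0,"ax": 0,"ay": 0,"az": 8.5,"jaw": 255},{"tx": 0,"ty": 0,"tz": 0,"ax": 0,"ay": 0,"az": 8.5,"jaw": 255},{"tx": 0,"ty": 0,"tz": 0,"ax": 0,"ay": 0,"az": 8.5,"jaw": 255}])

```text
time: 2.4
tool_pos: [0.45, 0.1621, 0.1878]
tool_rot: [0.001, 0.866, 0.499, -0.002]
contact_force: [0.1, -0.5, 0.2]
gripper_width: -0.001
```

Run:
```python
from h import *
import pickle
f=grab('wrist','wrist2');pickle.dump(f,open('wrist2.pkl','wb'))
need(.5245,.043,.07,-70)
print(proj(f,[.5245,.043,.05]),proj(f,[.4615,.0115,.033]))
```

```text
t 2.45 pos [0.45   0.1621 0.1878] yawy -30.29 F [-0.4 -0.6 -0.2] w -0.002 j [ 0.19 -0.3   1.95 -0.    1.5   0.72]
shift tool [-0.0647  0.1245  0.118 ] rv [ 0.06  0.26 39.71]
[382.73961364 242.98026799] [344.07443827 278.79597541]
```

View pics/wrist2.png

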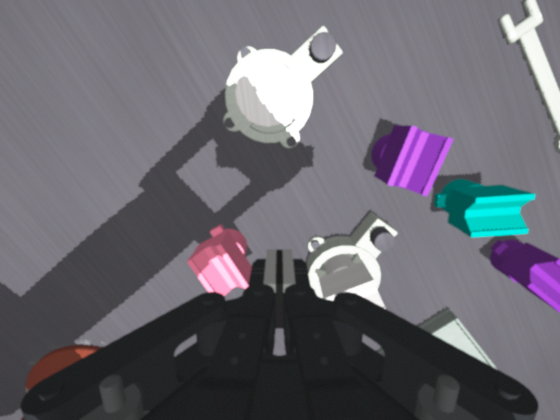

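Wrist view: the vee mount's button is at about (382,238), predicted (383,243). The socket is at (344,275), and the pad mount sits apart at the top (268,95). I'll cross-check the button with a mask.

Run:
```python
from h import *
import pickle
f=pickle.load(open('wrist2.pkl','rb'))
cv2.imwrite('pics/c2.png',cv2.resize(f['color'][200:320,290:410,::-1],None,fx=5,fy=5))
for p in [(382,238),(382,240)]: print(ray(f,*p,.05))
```

```text
[0.52636832 0.04938081 0.05      ]
[0.5253131  0.04700479 0.05      ]
```

View pics/c2.png

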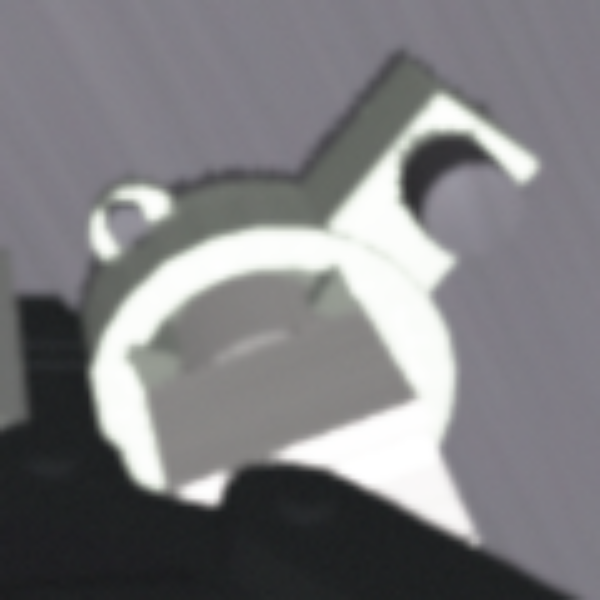

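The button's top disc in the crop is at (384,242), which matches the prediction.

Request:
move_arm(rows=[{"tx": -0.016,"ty": 0.031,"tz": 0,"ax": 0,"ay": 0,"az": 0,"jaw": 255},{"tx": -0.016,"ty": 0.031,"tz": 0,"ax": 0,"ay": 0,"az": 0,"jaw": 255},{"tx": -0.016,"ty": 0.031,"tz": 0,"ax": 0,"ay": 0,"az": 0,"jaw": 255},{"tx": -0.016,"ty": 0.031,"tz": 0,"ax": 0,"ay": 0,"az": 0,"jaw": 255},{"tx": 0,"ty": 0,"tz": 0.015,"ax": 0,"ay": 0,"az": 8,"jaw": 255},{"tx": 0,"ty": 0,"tz": 0.015,"ax": 0,"ay": 0,"az": 8,"jaw": 255},{"tx": 0,"ty": 0,"tz": 0.015,"ax": 0,"ay": 0,"az": 8,"jaw": 255},{"tx": 0,"ty": 0,"tz": 0.015,"ax": 0,"ay": 0,"az": 8,"jaw": 255},{"tx": 0,"ty": 0,"tz": 0.015,"ax": 0,"ay": 0,"az": 8,"jaw": 255}])

```text
time: 3.35
tool_pos: [0.53, 0.0392, 0.1127]
tool_rot: [0.002, 0.985, 0.17, 0.001]
contact_force: [-0.1, 0.4, -0.2]
gripper_width: 0.003
```

Run:
```python
from h import *
f=grab('wrist','wrist3')
need(.5245,.043,.055,-70)
print(proj(f,[.5245,.043,.05]),proj(f,[.4615,.0115,.033]))
```

```text
t 3.4 pos [0.5279 0.0393 0.1095] yawy -70.59 F [-1.4 -1.  -2.3] w -0.001 j [-0.06 -0.11  1.91 -0.    1.34  1.17]
shift tool [-0.0018 -0.0047  0.0545] rv [ 0.14  0.16 -0.59]
[272.58669131 213.61539747] [281.65437425 274.12691947]
```

View pics/wrist3.png

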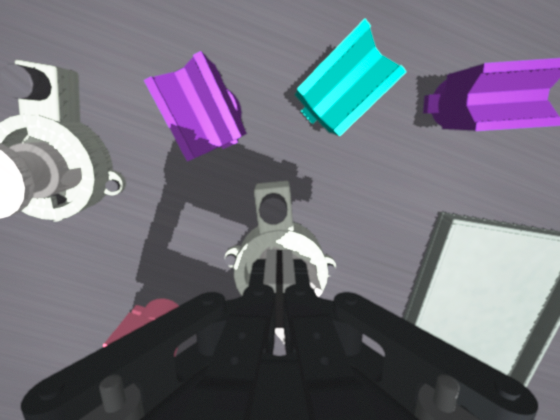

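The button is at (273,210), predicted (273,214), so it agrees to a few mm. I'll align over it and descend.

Request:
move_arm(rows=[{"tx": -0.002,"ty": -0.005,"tz": 0.02,"ax": 0,"ay": 0,"az": 0,"jaw": 255},{"tx": 0,"ty": 0,"tz": 0.02,"ax": 0,"ay": 0,"az": 0,"jaw": 255},{"tx": 0,"ty": 0,"tz": 0.006,"ax": 0,"ay": 0,"az": 0,"jaw": 255},{"tx": 0,"ty": 0,"tz": 0,"ax": 0,"ay": 0,"az": 0,"jaw": 255}])

```text
time: 3.8
tool_pos: [0.5239, 0.0434, 0.0624]
tool_rot: [0.001, 0.984, 0.176, -0.002]
contact_force: [0.3, 0.9, 0.4]
gripper_width: -0.0
```

Run:
```python
from h import *
f=grab('side','side4')
need(.5245,.043,.036,-70)
u,v=proj(f,[.5245,.043,.05]).astype(int);print(u,v)
cv2.imwrite('pics/c4.png',cv2.resize(f['color'][v-60:v+60,u-60:u+60,::-1],None,fx=5,fy=5))
```

```text
t 3.85 pos [0.5242 0.0433 0.063 ] yawy -69.74 F [-0.4  0.8  0.3] w 0.003 j [-0.06 -0.06  1.96 -0.    1.25  1.16]
shift tool [0.0003 0.0003 0.027 ] rv [0.13 0.18 0.26]
283 207
```

View pics/c4.png

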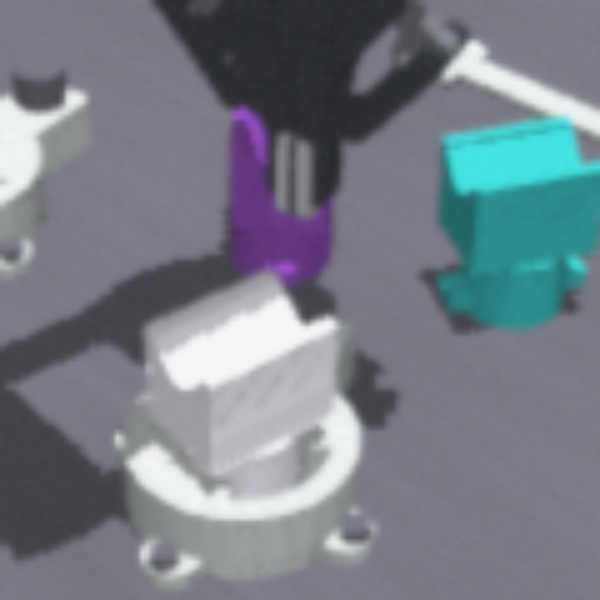

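Side view: the fingers are above and behind the vee head at the button position, clear of the purple part. Pressing now.

Request:
move_arm(rows=[{"tx": 0,"ty": 0,"tz": 0.008,"ax": 0,"ay": 0,"az": 0,"jaw": 255},{"tx": 0,"ty": 0,"tz": 0.006,"ax": 0,"ay": 0,"az": 0,"jaw": 255},{"tx": 0,"ty": 0,"tz": 0.006,"ax": 0,"ay": 0,"az": 0,"jaw": 255},{"tx": 0,"ty": 0,"tz": 0.004,"ax": 0,"ay": 0,"az": 0,"jaw": 255}])

```text
time: 4.25
tool_pos: [0.5272, 0.043, 0.0413]
tool_rot: [0.002, 0.984, 0.177, 0.002]
contact_force: [-0.9, -0.0, 1.5]
gripper_width: 0.0
```

Run:
```python
from h import *
need(.5245,.043,.036,-70)
```

```text
t 4.25 pos [0.5272 0.043  0.0413] yawy -69.59 F [-0.9 -0.   1.5] w 0.0 j [-0.06 -0.03  1.97 -0.    1.2   1.16]
shift tool [-0.0026 -0.0009  0.0053] rv [ 0.29 -0.18  0.41]
```

Request:
move_arm(rows=[{"tx": -0.002,"ty": 0,"tz": 0.003,"ax": 0,"ay": 0,"az": 0,"jaw": 255},{"tx": 0,"ty": 0,"tz": 0.003,"ax": 0,"ay": 0,"az": 0,"jaw": 255},{"tx": 0,"ty": 0,"tz": 0.002,"ax": 0,"ay": 0,"az": 0,"jaw": 255}])

```text
time: 4.55
tool_pos: [0.5251, 0.0422, 0.0323]
tool_rot: [0.002, 0.984, 0.177, 0.002]
contact_force: [-0.2, 0.2, -0.4]
gripper_width: 0.0
```

Request:
move_arm(rows=[{"tx": 0,"ty": 0,"tz": 0.002,"ax": 0,"ay": 0,"az": 0,"jaw": 255},{"tx": 0,"ty": 0,"tz": 0.002,"ax": 0,"ay": 0,"az": 0,"jaw": 255}])

```text
time: 4.75
tool_pos: [0.5252, 0.0421, 0.0281]
tool_rot: [0.002, 0.984, 0.177, 0.002]
contact_force: [-0.2, 0.6, 0.3]
gripper_width: 0.002
```

The force reads zero below the button's end stop, so something disagrees. Looking.

Run:
```python
from h import *
f=grab('side');g=grab('top')
u,v=proj(f,[.49,.03,.05]).astype(int)
a=cv2.resize(f['color'][v-40:v+40,u-40:u+40,::-1],(400,400))
u,v=proj(g,[.49,.03,.05]).astype(int);print(u,v)
b=cv2.resize(g['color'][v-50:v+50,u-50:u+50,::-1],(400,400))
cv2.imwrite('pics/c5.png',np.hstack([a,b]))
w=grab('wrist','wrist5')
print(manip.state()['tool_pos'],manip.state()['contact_force'],proj(w,[.5245,.043,.05]),proj(w,manip.state()['tool_pos']),proj(f,manip.state()['tool_pos']),proj(f,[.49,.03,.05]))
```

```text
283 212
[0.5250892  0.04217695 0.02804914] [-0.12725453 -0.32341581 -0.62263956] [277.81542103 250.57130274] [279.19681368 236.35020436] [283.45821802 215.68719791] [275.36930026 217.57705364]
```

View pics/c5.png

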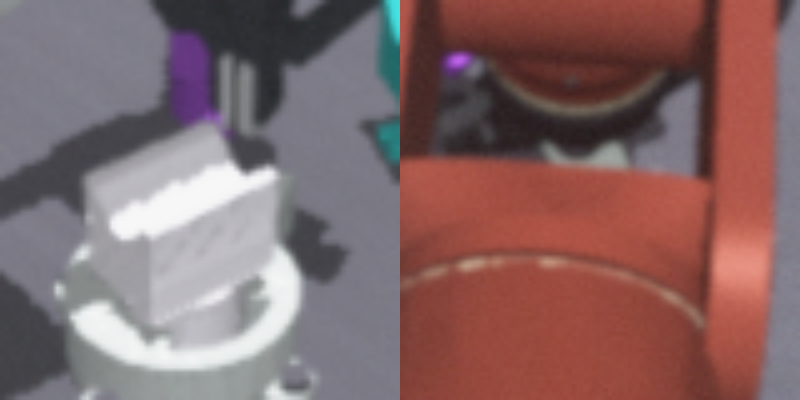

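View pics/wrist5.png

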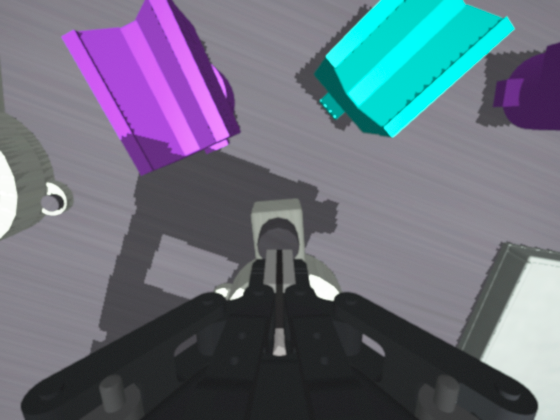

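Run:
```python
from h import *
f=manip.grab_frame('side')
for z in [.028,.036,.04,.045,.05,.06,.063,.07,.08,.09]: print(z,proj(f,[.525,.0425,z]).round(1))
cv2.imwrite('pics/c6.png',cv2.resize(f['color'][170:240,245:325,::-1],(800,600) if 0 else None,fx=8,fy=8,interpolation=cv2.INTER_NEAREST))
w=manip.grab_frame('wrist')
for z in [.028,.036,.05,.06,.07]: print(z,proj(w,[.525,.0425,z]).round(1),)
```

```text
0.028 [283.3 215.7]
0.036 [283.4 212.7]
0.04 [283.4 211.3]
0.045 [283.4 209.4]
0.05 [283.5 207.5]
0.06 [283.6 203.8]
0.063 [283.6 202.6]
0.07 [283.6 199.9]
0.08 [283.7 196.1]
0.09 [283.8 192.1]
0.028 [278.5 236.4]
0.036 [278.6 241.1]
0.05 [278.7 250.2]
0.06 [278.8 257.7]
0.07 [278.9 266. ]
```

View pics/c6.png

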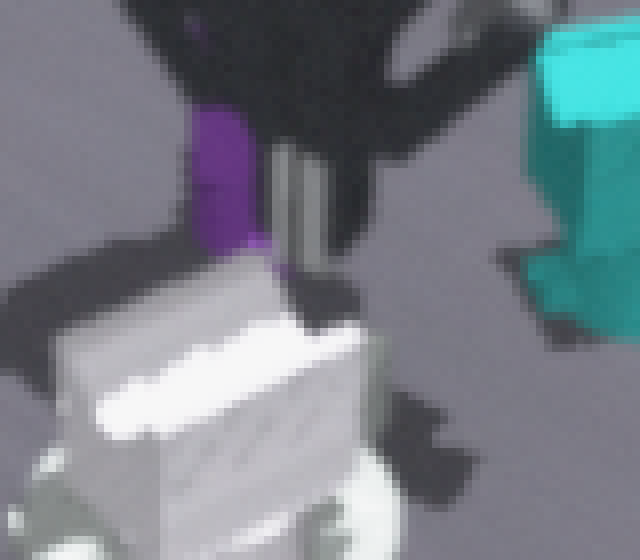

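The seen fingertips and the reported TCP disagree: side tip is at (283.5,204) but TCP projects to (283,216), and wrist tip is at (279,250) against (279,236). Triangulating tip and button from the two views.

```bash
cat >> h.py <<'E'
def tri(fs,ps):
    A=[];b=[]
    for f,p in zip(fs,ps):
        K=np.array(f['intrinsics']);R=np.array(f['R']);t=np.array(f['t'])
        d=R.T@np.linalg.solve(K,[p[0],p[1],1.]);d/=np.linalg.norm(d);c=-R.T@t
        P=np.eye(3)-np.outer(d,d);A.append(P);b.append(P@c)
    X=np.linalg.lstsq(np.vstack(A),np.hstack(b),rcond=None)[0]
    print('X',X.round(4),'reproj err',[(proj(f,X)-p).round(1) for f,p in zip(fs,ps)]);return X
E
python3 - <<'E'
from h import *
import pickle
f=manip.grab_frame('side');w=manip.grab_frame('wrist')
tri([f,w],[(283.5,204),(279,250)])
t0=pickle.load(open('top0.pkl','rb'));w2=pickle.load(open('wrist2.pkl','rb'));s0=pickle.load(open('side0.pkl','rb'))
print('button');tri([t0,w2],[(276.8,194.2),(384,242)])
cv2.imwrite('pics/c7.png',cv2.resize(w['color'][190:290,220:340,::-1],None,fx=6,fy=6))
# tip in top view?
E
```

```text
X [0.5276 0.0441 0.0569] reproj err [array([0.4, 0.1]), array([-1.4,  0.5])]
button
X [0.5256 0.043  0.0488] reproj err [array([ 0.1, -0.5]), array([-0.8,  0.2])]
```

View pics/c7.png

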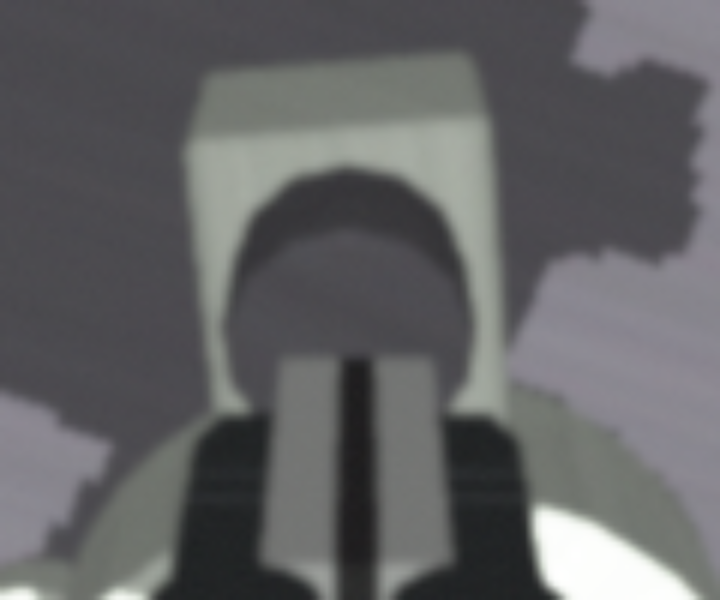

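Run:
```python
from h import *
f=manip.grab_frame('side');w=manip.grab_frame('wrist');s=manip.state();M=rot(s);p=s['tool_pos']
Rw=np.array(w['R']);c=-Rw.T@w['t']
print('cam in tool',M.T@(c-p),'cam z in tool',M.T@Rw[2])
for dx in [-.011,-.005,0,.005,.011]:
  for dz in [.0,-.01,-.02,-.03,-.04]:
    X=p+M@[dx,0,dz]; print(dx,dz,'wrist',proj(w,X).round(1),'side',proj(f,X).round(1))
```

```text
cam in tool [ 0.07467188 -0.00034068 -0.18158473] cam z in tool [-0.29470538  0.00127292  0.95558732]
-0.011 0.0 wrist [279.1 251.3] side [281.3 218.5]
-0.011 -0.01 wrist [279.1 257.9] side [281.3 214.8]
-0.011 -0.02 wrist [279.2 265.2] side [281.3 211.1]
-0.011 -0.03 wrist [279.2 273.3] side [281.4 207.3]
-0.011 -0.04 wrist [279.2 282.3] side [281.4 203.5]
-0.005 0.0 wrist [279.1 243.3] side [282.5 216.9]
-0.005 -0.01 wrist [279.1 249.5] side [282.6 213.2]
-0.005 -0.02 wrist [279.2 256.4] side [282.6 209.5]
-0.005 -0.03 wrist [279.2 264.1] side [282.6 205.7]
-0.005 -0.04 wrist [279.2 272.7] side [282.7 201.9]
0 0.0 wrist [279.1 236.4] side [283.5 215.5]
0 -0.01 wrist [279.1 242.4] side [283.6 211.9]
0 -0.02 wrist [279.2 249. ] side [283.6 208.2]
0 -0.03 wrist [279.2 256.3] side [283.7 204.4]
0 -0.04 wrist [279.2 264.5] side [283.7 200.6]
0.005 0.0 wrist [279.1 229.5] side [284.5 214.2]
0.005 -0.01 wrist [279.1 235.2] side [284.6 210.6]
0.005 -0.02 wrist [279.2 241.4] side [284.7 206.9]
0.005 -0.03 wrist [279.2 248.4] side [284.7 203.1]
0.005 -0.04 wrist [279.2 256.2] side [284.8 199.3]
0.011 0.0 wrist [279.1 221.1] side [285.8 212.6]
0.011 -0.01 wrist [279.2 226.3] side [285.8 209. ]
0.011 -0.02 wrist [279.2 232.1] side [285.9 205.3]
0.011 -0.03 wrist [279.2 238.6] side [285.9 201.5]
0.011 -0.04 wrist [279.2 245.9] side [286.  197.7]
```

Run:
```python
from h import *
f=manip.grab_frame('side')
cv2.imwrite('pics/c8.png',cv2.resize(f['color'][60:260,180:400,::-1],None,fx=3,fy=3))
p=manip.state()['tool_pos']
for dz in [0,.019,.04,.059,.073,.1,.12]: print(dz,proj(f,p+[0,0,dz])-[180,60])
```

```text
0 [103.51104652 155.57336907]
0.019 [103.65480781 148.58057965]
0.04 [103.81820464 140.63268518]
0.059 [103.97028641 133.23517436]
0.073 [104.08502922 127.65389225]
0.1 [104.31303201 116.56345618]
0.12 [104.48788445 108.0583414 ]
```

View pics/c8.png

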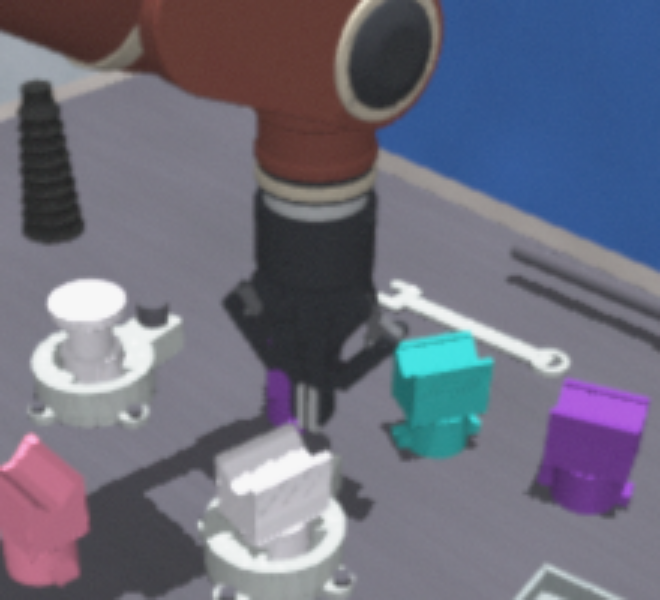

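Both views show the real fingertips about 35–40 mm behind the reported TCP, and the button is still up. The lateral position is fine. I'll descend guided by force and cameras instead of the reported z.

Request:
move_arm(rows=[{"tx": 0,"ty": 0,"tz": 0.004,"ax": 0,"ay": 0,"az": 0,"jaw": 255},{"tx": 0,"ty": 0,"tz": 0.004,"ax": 0,"ay": 0,"az": 0,"jaw": 255}])

```text
time: 5.45
tool_pos: [0.526, 0.0421, 0.0206]
tool_rot: [0.002, 0.984, 0.177, 0.003]
contact_force: [0.3, 0.5, -0.4]
gripper_width: -0.0
```

Request:
move_arm(rows=[{"tx": 0,"ty": 0,"tz": 0.003,"ax": 0,"ay": 0,"az": 0,"jaw": 255}])

```text
time: 5.55
tool_pos: [0.5258, 0.0421, 0.0171]
tool_rot: [0.002, 0.984, 0.177, 0.003]
contact_force: [-0.5, 0.3, 0.2]
gripper_width: 0.002
```

Request:
move_arm(rows=[{"tx": 0,"ty": 0,"tz": 0.003,"ax": 0,"ay": 0,"az": 0,"jaw": 255}])

```text
time: 5.65
tool_pos: [0.5257, 0.0421, 0.0136]
tool_rot: [0.002, 0.984, 0.177, 0.002]
contact_force: [-0.3, -0.1, 0.3]
gripper_width: 0.001
```

Run:
```python
from h import *
f=grab('side');w=grab('wrist')
a=cv2.resize(f['color'][170:240,245:325,::-1],(400,350));b=cv2.resize(w['color'][190:290,220:340,::-1],(420,350))
cv2.imwrite('pics/c9.png',np.hstack([a,b]))
need(.5245,.043,0)
```

```text
t 5.75 pos [0.5252 0.0421 0.0132] yawy -69.58 F [-1.2 -0.1  0.3] w -0.0 j [-0.06  0.    1.98 -0.    1.15  1.16]
shift tool [-0.0003 -0.0011  0.0132] rv [ 0.28 -0.16  0.  ]
```

View pics/c9.png

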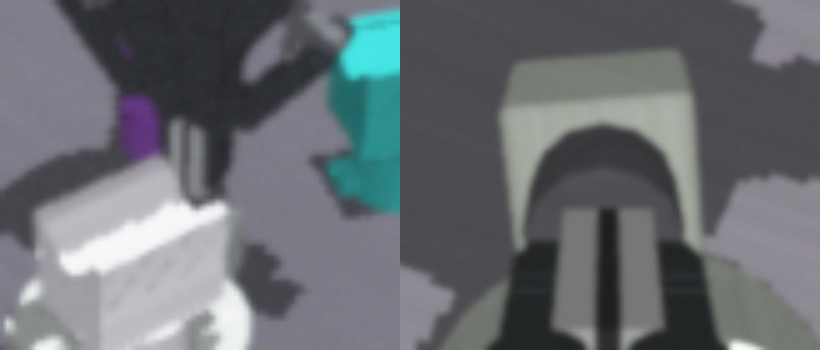

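Wrist crop: the tip overlaps the button disc and there is no force yet. Continuing down.

Request:
move_arm(rows=[{"tx": 0,"ty": 0,"tz": 0.003,"ax": 0,"ay": 0,"az": 0,"jaw": 255}])

```text
time: 5.85
tool_pos: [0.5258, 0.0421, 0.0106]
tool_rot: [0.002, 0.984, 0.177, 0.002]
contact_force: [0.5, -0.0, 2.6]
gripper_width: -0.001
```

Request:
move_arm(rows=[{"tx": 0,"ty": 0,"tz": 0.003,"ax": 0,"ay": 0,"az": 0,"jaw": 255}])

```text
time: 5.95
tool_pos: [0.5259, 0.0421, 0.0078]
tool_rot: [0.002, 0.984, 0.177, 0.002]
contact_force: [-1.3, 0.1, 3.3]
gripper_width: 0.002
```

Request:
move_arm(rows=[{"tx": 0,"ty": 0,"tz": 0.003,"ax": 0,"ay": 0,"az": 0,"jaw": 255}])

```text
time: 6.05
tool_pos: [0.5259, 0.0421, 0.0049]
tool_rot: [0.002, 0.984, 0.177, 0.002]
contact_force: [-1.2, -0.2, 2.5]
gripper_width: -0.0
```

Request:
move_arm(rows=[{"tx": 0,"ty": 0,"tz": 0.003,"ax": 0,"ay": 0,"az": 0,"jaw": 255}])

```text
time: 6.15
tool_pos: [0.5259, 0.0421, 0.0018]
tool_rot: [0.002, 0.984, 0.177, 0.002]
contact_force: [-1.2, 1.2, 2.6]
gripper_width: 0.002
```

Run:
```python
from h import *
f=grab('side');w=grab('wrist')
a=cv2.resize(f['color'][170:240,245:325,::-1],(400,350));b=cv2.resize(w['color'][190:290,220:340,::-1],(420,350))
cv2.imwrite('pics/c10.png',np.hstack([a,b])[:,:800])
need(.5245,.043,0)
```

```text
t 6.25 pos [0.5258 0.0421 0.0014] yawy -69.58 F [ 0.5 -0.3 -0.7] w -0.003 j [-0.06  0.02  1.99 -0.    1.13  1.16]
shift tool [-0.0009 -0.0013  0.0014] rv [ 0.29 -0.19  0.  ]
```

View pics/c10.png

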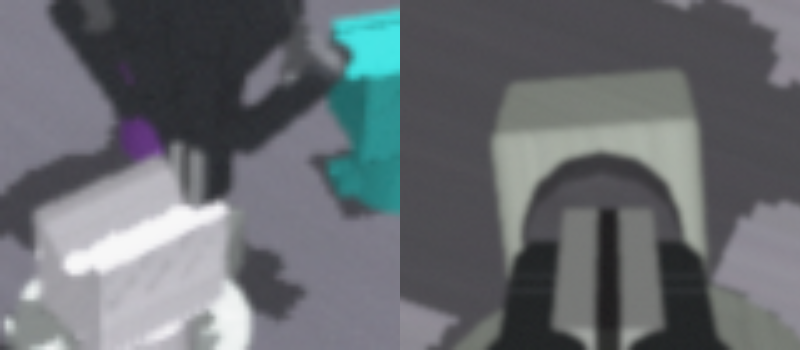

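Contact began near reported z 0.012, with 3 N while it slides, so the real tip is about 38 mm above the reported TCP. The button's side wall is shrinking. Going to the end stop.

Request:
move_arm(rows=[{"tx": 0,"ty": 0,"tz": 0.002,"ax": 0,"ay": 0,"az": 0,"jaw": 255}])

```text
time: 6.35
tool_pos: [0.5259, 0.0421, -0.0004]
tool_rot: [0.002, 0.984, 0.177, 0.002]
contact_force: [-0.3, 0.5, 3.6]
gripper_width: -0.001
```

Request:
move_arm(rows=[{"tx": 0,"ty": 0,"tz": 0.002,"ax": 0,"ay": 0,"az": 0,"jaw": 255}])

```text
time: 6.45
tool_pos: [0.526, 0.0421, -0.0025]
tool_rot: [0.002, 0.984, 0.177, 0.002]
contact_force: [-0.8, 0.4, 6.2]
gripper_width: 0.002
```

Request:
move_arm(rows=[{"tx": 0,"ty": 0,"tz": 0.001,"ax": 0,"ay": 0,"az": 0,"jaw": 255}])

```text
time: 6.55
tool_pos: [0.5263, 0.0421, -0.0027]
tool_rot: [0.002, 0.984, 0.177, 0.002]
contact_force: [-4.6, 0.2, 11.4]
gripper_width: -0.003
```

It bottomed out: 11 N at reported z −0.0027, so the offset is 38.7 mm. I'll raise, open the jaws and look at the head.

Request:
move_arm(rows=[{"tx": 0,"ty": 0,"tz": -0.04,"ax": 0,"ay": 0,"az": 0,"jaw": 255},{"tx": 0,"ty": 0,"tz": -0.04,"ax": 0,"ay": 0,"az": 0,"jaw": 255},{"tx": 0,"ty": 0,"tz": -0.04,"ax": 0,"ay": 0,"az": 0,"jaw": 0},{"tx": 0,"ty": 0,"tz": 0,"ax": 0,"ay": 0,"az": 8.5,"jaw": 0},{"tx": 0,"ty": 0,"tz": 0,"ax": 0,"ay": 0,"az": 8.5,"jaw": 0},{"tx": 0,"ty": 0,"tz": 0,"ax": 0,"ay": 0,"az": 8.5,"jaw": 0},{"tx": 0,"ty": 0,"tz": 0,"ax": 0,"ay": 0,"az": 0,"jaw": 0}])

```text
time: 7.25
tool_pos: [0.5257, 0.0424, 0.1197]
tool_rot: [0.002, 0.999, -0.049, 0.003]
contact_force: [-0.9, 0.6, 0.2]
gripper_width: 0.843
```

Run:
```python
from h import *
import pickle
w=grab('wrist','wrist11');pickle.dump(w,open('wrist11.pkl','wb'))
need(.4615,.0115,.11,-95.5)
```

```text
t 7.3 pos [0.5257 0.0424 0.1197] yawy -95.47 F [ 0.1 -0.5  0. ] w 0.924 j [-0.06 -0.13  1.92 -0.    1.35  1.61]
shift tool [-0.061   0.0368  0.0094] rv [ 0.18 -0.35  0.04]
```

View pics/wrist11.png

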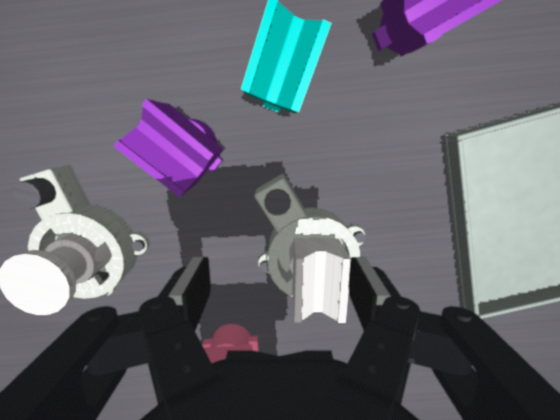

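Run:
```python
from h import *
import pickle
w=pickle.load(open('wrist11.pkl','rb'))
cv2.imwrite('pics/c11.png',cv2.resize(w['color'][180:340,240:390,::-1],None,fx=4,fy=4,interpolation=cv2.INTER_CUBIC))
```

```text
(no output)
```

View pics/c11.png

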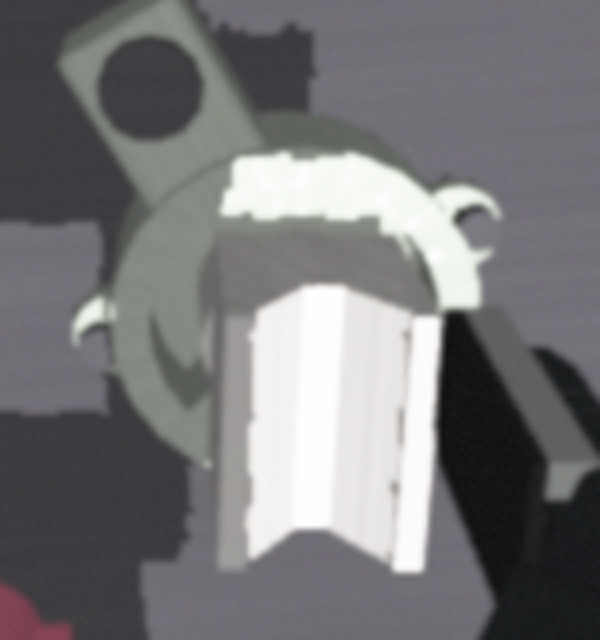

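The button is now flush in the lug at crop (150,88), so it is fully down. I'll cast the head's top corners at z = 0.09.

Run:
```python
from h import *
import pickle
w=pickle.load(open('wrist11.pkl','rb'))
C=[(218,312),(442,316),(425,572),(218,572)]
P=np.array([ray(w,240+u/4,180+v/4,.09)[:2] for u,v in C]);print(P.round(4),P.mean(0))
for a,b in [(3,0),(2,1)]: d=P[b]-P[a];print('x dir',np.hypot(*d),np.degrees(np.arctan2(d[1],d[0])))
for a,b in [(1,0),(2,3)]: d=P[b]-P[a];print('y dir',np.hypot(*d),np.degrees(np.arctan2(d[1],d[0]))-90)
need(.4615,.0115,.11,-95.5)
```

```text
[[ 0.494   0.0326]
 [ 0.4886 -0.0123]
 [ 0.4277 -0.007 ]
 [ 0.4322  0.0377]] [0.46062682 0.01273283]
x dir 0.061969006641732875 -4.688618394511085
x dir 0.06113529024726101 -4.9474454346011285
y dir 0.04523445614502881 -6.822464957478417
y dir 0.04493495732344769 -5.7724028928988105
t 7.3 pos [0.5257 0.0424 0.1197] yawy -95.47 F [ 0.1 -0.5  0. ] w 0.924 j [-0.06 -0.13  1.92 -0.    1.35  1.61]
shift tool [-0.061   0.0368  0.0094] rv [ 0.18 -0.35  0.04]
```

Request:
move_arm(rows=[{"tx": -0.031,"ty": 0.018,"tz": 0,"ax": 0,"ay": 0,"az": 0,"jaw": 0},{"tx": -0.031,"ty": 0.018,"tz": 0,"ax": 0,"ay": 0,"az": 0,"jaw": 0},{"tx": 0,"ty": 0,"tz": 0,"ax": 0,"ay": 0,"az": 0,"jaw": 0},{"tx": 0,"ty": 0,"tz": 0,"ax": 0,"ay": 0,"az": 0,"jaw": 0}])

```text
time: 7.7
tool_pos: [0.4581, 0.0117, 0.1165]
tool_rot: [0.002, 0.999, -0.041, 0.001]
contact_force: [0.1, 0.0, 0.9]
gripper_width: 0.999
```

Run:
```python
from h import *
w=grab('wrist','wrist12')
need(.461,.0122,.009,-95.4)
```

```text
t 7.75 pos [0.458  0.0118 0.1163] yawy -94.74 F [ 0.3  0.4 -0.5] w 1.006 j [-0.13 -0.31  2.07 -0.    1.38  1.52]
shift tool [ 0.0028 -0.001   0.1073] rv [ 0.19 -0.11  0.66]
```

View pics/wrist12.png

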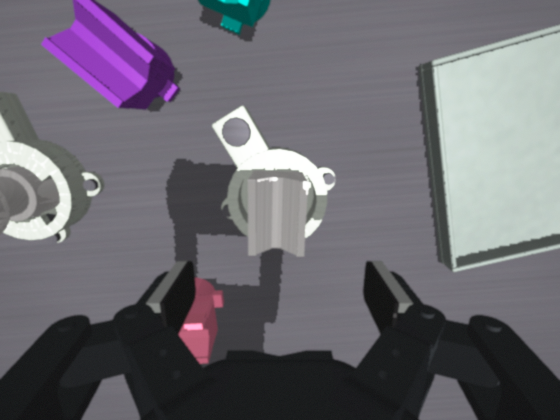

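Wrist view: the head is centred between the jaws, with its top at about (276,215). Descending in stages.

Request:
move_arm(rows=[{"tx": 0.003,"ty": -0.001,"tz": 0.02,"ax": 0,"ay": 0,"az": 0.7,"jaw": 0},{"tx": 0,"ty": 0,"tz": 0.02,"ax": 0,"ay": 0,"az": 0,"jaw": 0},{"tx": 0,"ty": 0,"tz": 0.015,"ax": 0,"ay": 0,"az": 0,"jaw": 0},{"tx": 0,"ty": 0,"tz": 0,"ax": 0,"ay": 0,"az": 0,"jaw": 0}])

```text
time: 8.15
tool_pos: [0.4657, 0.0132, 0.0612]
tool_rot: [0.002, 0.999, -0.044, 0.003]
contact_force: [-0.3, 0.1, -1.0]
gripper_width: 1.0
```

Run:
```python
from h import *
w=grab('wrist','wrist13')
need(.461,.0122,.009,-95.4)
```

```text
t 8.2 pos [0.4666 0.0131 0.0625] yawy -95.11 F [-0.7  0.3  0.9] w 1.001 j [-0.13 -0.23  2.1  -0.    1.26  1.53]
shift tool [-0.0059  0.0013  0.0534] rv [ 0.17 -0.48  0.29]
```

View pics/wrist13.png

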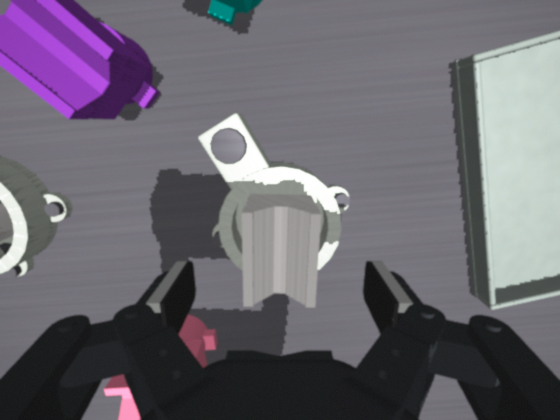

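Request:
move_arm(rows=[{"tx": -0.005,"ty": 0.001,"tz": 0.015,"ax": 0,"ay": 0,"az": 0.3,"jaw": 0},{"tx": 0,"ty": 0,"tz": 0.015,"ax": 0,"ay": 0,"az": 0,"jaw": 0},{"tx": 0,"ty": 0,"tz": 0.012,"ax": 0,"ay": 0,"az": 0,"jaw": 0},{"tx": 0,"ty": 0,"tz": 0,"ax": 0,"ay": 0,"az": 0,"jaw": 0},{"tx": 0,"ty": 0,"tz": 0,"ax": 0,"ay": 0,"az": 0,"jaw": 0}])

```text
time: 8.7
tool_pos: [0.4645, 0.0125, 0.0205]
tool_rot: [0.002, 0.999, -0.046, 0.007]
contact_force: [0.5, 0.5, 0.4]
gripper_width: 1.001
```

Run:
```python
from h import *
w=grab('wrist');f=grab('side')
need(.461,.0122,.009,-95.4)
a=cv2.resize(f['color'][150:280,210:350,::-1],(420,390))
b=cv2.resize(w['color'][120:420,140:420,::-1],(370,390))
cv2.imwrite('pics/c14.png',np.hstack([a,b]))
```

```text
t 8.8 pos [0.4646 0.0125 0.0208] yawy -95.32 F [0.2 0.2 0.6] w 1.0 j [-0.13 -0.17  2.13 -0.    1.17  1.53]
shift tool [-0.0037  0.0006  0.0117] rv [ 0.18 -0.78  0.09]
```

View pics/c14.png

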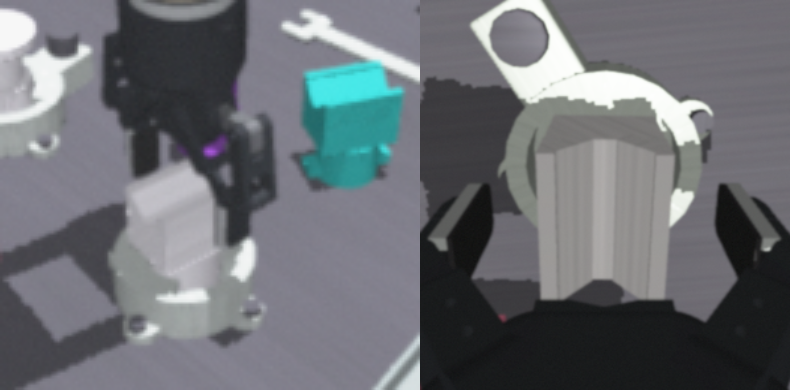

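Run:
```python
from h import *
f=manip.grab_frame('side')
for z in [.03,.04,.05,.06,.07,.08]: print(z,[(proj(f,[.4646-.0+dx,.0125-.045,z])-[210,150]).round(0)*3 for dx in(-.011,0)])
```

```text
0.03 [array([222., 297.]), array([234., 288.])]
0.04 [array([222., 285.]), array([234., 276.])]
0.05 [array([222., 273.]), array([234., 267.])]
0.06 [array([222., 261.]), array([234., 255.])]
0.07 [array([222., 249.]), array([234., 243.])]
0.08 [array([222., 237.]), array([234., 231.])]
```

The tip is at true z ≈ 0.071, as expected. Going down the last 12 mm with tilt correction, then closing.

Request:
move_arm(rows=[{"tx": -0.003,"ty": 0,"tz": 0.006,"ax": 0.2,"ay": -0.8,"az": 0,"jaw": 0},{"tx": 0,"ty": 0,"tz": 0.006,"ax": 0,"ay": 0,"az": 0,"jaw": 0},{"tx": 0,"ty": 0,"tz": 0,"ax": 0,"ay": 0,"az": 0,"jaw": 0}])

```text
time: 9.15
tool_pos: [0.4629, 0.0126, 0.0095]
tool_rot: [-0.0, 0.999, -0.046, 0.001]
contact_force: [0.0, 0.4, -1.4]
gripper_width: 1.0
```

Run:
```python
from h import *
need(.461,.0122,.009,-95.4)
```

```text
t 9.15 pos [0.4629 0.0126 0.0095] yawy -95.31 F [ 0.   0.4 -1.4] w 1.0 j [-0.13 -0.15  2.13  0.    1.16  1.53]
shift tool [-0.0018  0.0005  0.0005] rv [-0.03 -0.12  0.09]
```

Request:
move_arm(rows=[{"tx": -0.001,"ty": 0,"tz": 0,"ax": 0,"ay": 0,"az": 0,"jaw": 255},{"tx": 0,"ty": 0,"tz": 0,"ax": 0,"ay": 0,"az": 0,"jaw": 255},{"tx": 0,"ty": 0,"tz": 0,"ax": 0,"ay": 0,"az": 0,"jaw": 255},{"tx": 0,"ty": 0,"tz": 0,"ax": 0,"ay": 0,"az": 0,"jaw": 255},{"tx": 0,"ty": 0,"tz": 0,"ax": 0,"ay": 0,"az": 0,"jaw": 255},{"tx": 0,"ty": 0,"tz": 0,"ax": 0,"ay": 0,"az": 0,"jaw": 255}])

```text
time: 9.75
tool_pos: [0.4619, 0.0128, 0.0095]
tool_rot: [-0.0, 0.999, -0.046, 0.001]
contact_force: [0.6, 0.3, -0.4]
gripper_width: 0.505
```

Run:
```python
from h import *
w=grab('wrist');f=grab('side')
need(.461,.0122,.009,-95.4);print(manip.state()['ft_torque'])
a=cv2.resize(f['color'][150:280,210:350,::-1],(420,390))
b=cv2.resize(w['color'][120:420,140:420,::-1],(370,390))
cv2.imwrite('pics/c15.png',np.hstack([a,b]))
```

```text
t 9.85 pos [0.4619 0.0128 0.0095] yawy -95.32 F [-0.8 -0.1  1. ] w 0.511 j [-0.13 -0.15  2.14  0.    1.16  1.53]
shift tool [-0.0009  0.0007  0.0005] rv [-0.05 -0.13  0.08]
[-0.03649693 -0.06059986 -0.02292927]
```

View pics/c15.png

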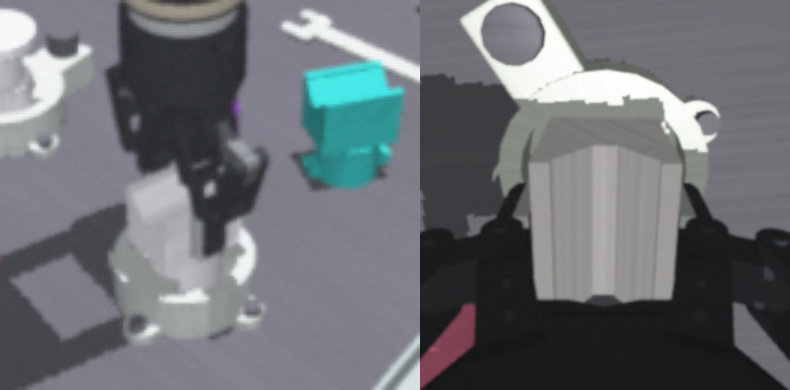

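Gripped at 43 mm, with the pads on the flats. Turning counter-clockwise (negative az), checking force along the way.

Request:
move_arm(rows=[{"tx": 0,"ty": 0,"tz": 0,"ax": 0,"ay": 0,"az": -6,"jaw": 255},{"tx": 0,"ty": 0,"tz": 0,"ax": 0,"ay": 0,"az": -6,"jaw": 255},{"tx": 0,"ty": 0,"tz": 0,"ax": 0,"ay": 0,"az": -6,"jaw": 255}])

```text
time: 10.15
tool_pos: [0.4609, 0.0114, 0.0095]
tool_rot: [0.001, 0.993, 0.116, -0.0]
contact_force: [0.4, -2.0, -0.2]
gripper_width: 0.512
```

Run:
```python
from h import *
need(.4619,.0128,.0095,-5.4);print(manip.state()['ft_torque'])
```

```text
t 10.15 pos [0.4609 0.0114 0.0095] yawy -76.64 F [ 0.4 -2.  -0.2] w 0.512 j [-0.13 -0.15  2.14 -0.    1.16  1.2 ]
shift tool [ 0.0013 -0.0011  0.    ] rv [  0.1    0.14 -71.24]
[-0.38077797 -0.13806154 -0.02694384]
```

It turns freely, with moment about z ≈ 0. Continuing.

Request:
move_arm(rows=[{"tx": 0,"ty": -0.0005,"tz": 0,"ax": 0,"ay": 0,"az": -7,"jaw": 255},{"tx": 0,"ty": 0,"tz": 0,"ax": 0,"ay": 0,"az": -7,"jaw": 255},{"tx": 0,"ty": 0,"tz": 0,"ax": 0,"ay": 0,"az": -7,"jaw": 255},{"tx": 0,"ty": 0,"tz": 0,"ax": 0,"ay": 0,"az": -7,"jaw": 255},{"tx": 0,"ty": 0,"tz": 0,"ax": 0,"ay": 0,"az": -7,"jaw": 255}])

```text
time: 10.65
tool_pos: [0.4626, 0.0109, 0.0095]
tool_rot: [0.003, 0.907, 0.421, 0.001]
contact_force: [1.7, 1.1, -1.2]
gripper_width: 0.509
```

Run:
```python
from h import *
need(.4615,.0122,.0095,-5.4);print(manip.state()['ft_torque'])
```

```text
t 10.65 pos [0.4626 0.0109 0.0095] yawy -40.23 F [ 1.7  1.1 -1.2] w 0.509 j [-0.13 -0.15  2.14 -0.    1.15  0.57]
shift tool [ 0.0003 -0.0017 -0.    ] rv [  0.35   0.12 -34.83]
[ 0.24148071 -0.29666162  0.02201232]
```

Request:
move_arm(rows=[{"tx": 0,"ty": -0.0005,"tz": 0,"ax": 0.2,"ay": 0,"az": -7,"jaw": 255},{"tx": 0,"ty": 0,"tz": 0,"ax": 0,"ay": 0,"az": -7,"jaw": 255},{"tx": 0,"ty": 0,"tz": 0,"ax": 0,"ay": 0,"az": -7,"jaw": 255},{"tx": 0,"ty": 0,"tz": 0,"ax": 0,"ay": 0,"az": -7,"jaw": 255},{"tx": 0,"ty": 0,"tz": 0,"ax": 0,"ay": 0,"az": -6,"jaw": 255},{"tx": 0,"ty": 0,"tz": 0,"ax": 0,"ay": 0,"az": 0,"jaw": 255}])

```text
time: 11.25
tool_pos: [0.4631, 0.0125, 0.0094]
tool_rot: [0.001, 0.736, 0.677, 0.002]
contact_force: [0.7, -0.6, -0.3]
gripper_width: 0.507
```

Run:
```python
from h import *
w=grab('wrist');f=grab('side')
need(.4615,.0122,.0095,-5.4);print(manip.state()['ft_torque'])
a=cv2.resize(f['color'][150:280,210:350,::-1],(420,390))
b=cv2.resize(w['color'][120:420,140:420,::-1],(370,390))
cv2.imwrite('pics/c16.png',np.hstack([a,b]))
```

```text
t 11.35 pos [0.4631 0.0125 0.0094] yawy -4.98 F [0.7 0.1 0.2] w 0.511 j [-0.14 -0.15  2.14  0.    1.15 -0.05]
shift tool [-0.0004 -0.0015 -0.0001] rv [ 0.23 -0.1   0.42]
[ 0.00868655  0.12781742 -0.02533522]
```

View pics/c16.png

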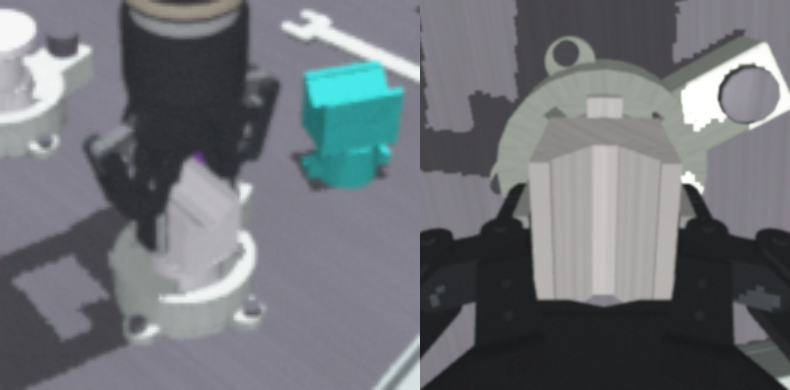

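Both views show the head turned 90° with the gripper. Lifting, slowly at first.

Request:
move_arm(rows=[{"tx": 0,"ty": 0,"tz": -0.004,"ax": 0,"ay": 0,"az": 0,"jaw": 255},{"tx": 0,"ty": 0,"tz": -0.006,"ax": 0,"ay": 0,"az": 0,"jaw": 255}])

```text
time: 11.55
tool_pos: [0.4606, 0.0126, 0.0175]
tool_rot: [-0.001, 0.738, 0.675, 0.0]
contact_force: [-0.1, -0.1, -3.9]
gripper_width: 0.51
```

Run:
```python
from h import *
need(.4615,.0122,.0095,-5.4);print(manip.state()['ft_torque'])
```

```text
t 11.55 pos [0.4606 0.0126 0.0175] yawy -5.14 F [-0.1 -0.1 -3.9] w 0.51 j [-0.14 -0.17  2.13  0.    1.18 -0.05]
shift tool [-0.0004  0.001   0.008 ] rv [-0.07 -0.1   0.26]
[-0.00511848  0.05751011 -0.00433386]
```

The load is just the head's weight (3.9 N). Lifting clear.

Request:
move_arm(rows=[{"tx": 0,"ty": 0,"tz": -0.01,"ax": 0,"ay": 0,"az": 0,"jaw": 255},{"tx": 0,"ty": 0,"tz": -0.015,"ax": 0,"ay": 0,"az": 0,"jaw": 255},{"tx": 0,"ty": 0,"tz": -0.02,"ax": 0,"ay": 0,"az": 0,"jaw": 255},{"tx": 0,"ty": 0,"tz": -0.02,"ax": 0,"ay": 0,"az": 0,"jaw": 255},{"tx": 0,"ty": 0,"tz": -0.02,"ax": 0,"ay": 0,"az": 0,"jaw": 255},{"tx": 0,"ty": 0,"tz": 0,"ax": 0,"ay": 0,"az": 0,"jaw": 255}])

```text
time: 12.15
tool_pos: [0.4593, 0.0125, 0.1072]
tool_rot: [-0.001, 0.739, 0.673, 0.0]
contact_force: [0.7, 0.3, -3.6]
gripper_width: 0.504
```

Run:
```python
from h import *
f=grab('side','side17');w=grab('wrist')
need(.4813,-.2245,.10,-5)
cv2.imwrite('pics/c17.png',np.hstack([cv2.resize(f['color'][100:300,180:380,::-1],(400,400)),cv2.resize(w['color'][120:420,140:420,::-1],(373,400))]))
```

```text
t 12.25 pos [0.4571 0.0128 0.1037] yawy -5.33 F [ 1.   0.5 -4.7] w 0.505 j [-0.14 -0.29  2.08  0.    1.36 -0.04]
shift tool [-0.234   0.0462  0.0029] rv [-0.43 -0.11 -0.33]
```

View pics/c17.png

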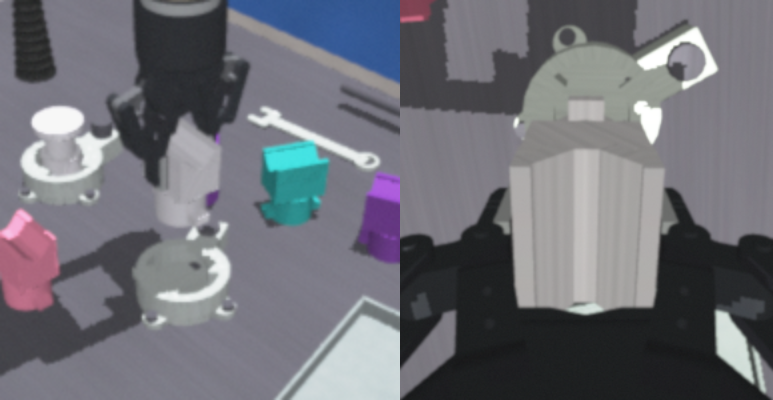

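The head is out of its socket, which is empty and the button still down. Carrying it to above the tray centre.

Request:
move_arm(rows=[{"tx": -0.015,"ty": 0.003,"tz": 0,"ax": 0,"ay": 0,"az": 0,"jaw": 255},{"tx": -0.026,"ty": 0.005,"tz": 0,"ax": 0,"ay": 0,"az": 0,"jaw": 255},{"tx": -0.03,"ty": 0.006,"tz": 0,"ax": 0,"ay": 0,"az": 0,"jaw": 255},{"tx": -0.03,"ty": 0.006,"tz": 0,"ax": 0,"ay": 0,"az": 0,"jaw": 255},{"tx": -0.03,"ty": 0.006,"tz": 0,"ax": 0,"ay": 0,"az": 0,"jaw": 255},{"tx": -0.03,"ty": 0.006,"tz": 0,"ax": 0,"ay": 0,"az": 0,"jaw": 255},{"tx": -0.03,"ty": 0.006,"tz": 0,"ax": 0,"ay": 0,"az": 0,"jaw": 255},{"tx": -0.024,"ty": 0.005,"tz": 0,"ax": 0,"ay": 0,"az": 0,"jaw": 255},{"tx": -0.01,"ty": 0.002,"tz": 0,"ax": 0,"ay": 0,"az": 0,"jaw": 255},{"tx": 0,"ty": 0,"tz": 0,"ax": 0,"ay": 0,"az": 0,"jaw": 255}])

```text
time: 13.25
tool_pos: [0.4694, -0.218, 0.0822]
tool_rot: [-0.018, 0.739, 0.674, -0.008]
contact_force: [-0.0, 1.4, -4.3]
gripper_width: 0.509
```

Run:
```python
from h import *
f=grab('side');w=grab('wrist')
need(.4813,-.2245,.0045,None)
cv2.imwrite('pics/c18.png',np.hstack([cv2.resize(f['color'][170:420,260:510,::-1],(400,400)),cv2.resize(w['color'][:,:,::-1],(400,400))]))
```

```text
t 13.35 pos [ 0.4693 -0.2166  0.0823] yawy -5.18 F [-0.2  1.3 -3.7] w 0.506 j [-0.57 -0.08  1.94 -0.01  1.33 -0.48]
shift tool [-0.0078  0.0156  0.0772] rv [-2.16 -0.79 -0.01]
```

View pics/c18.png

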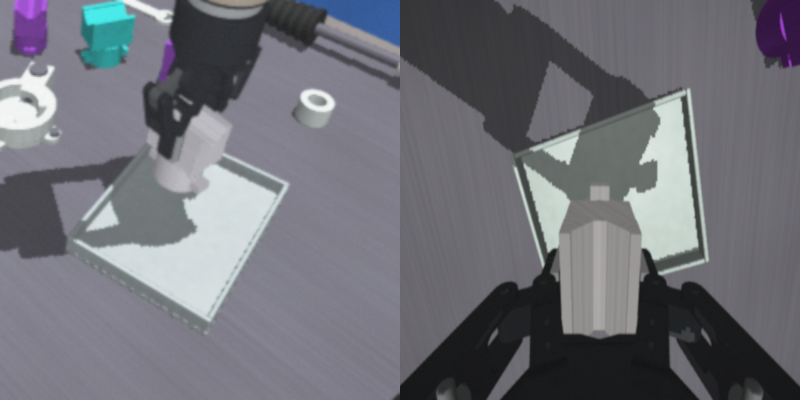

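The head is over the tray with a 2.2° tilt. I'll level it, centre it and go down partway.

Request:
move_arm(rows=[{"tx": -0.008,"ty": 0.015,"tz": 0,"ax": -2.2,"ay": -0.8,"az": 0,"jaw": 255},{"tx": 0,"ty": 0,"tz": 0.015,"ax": 0,"ay": 0,"az": 0,"jaw": 255},{"tx": 0,"ty": 0,"tz": 0.015,"ax": 0,"ay": 0,"az": 0,"jaw": 255},{"tx": 0,"ty": 0,"tz": 0.012,"ax": 0,"ay": 0,"az": 0,"jaw": 255},{"tx": 0,"ty": 0,"tz": 0,"ax": 0,"ay": 0,"az": 0,"jaw": 255},{"tx": 0,"ty": 0,"tz": 0,"ax": 0,"ay": 0,"az": 0,"jaw": 255}])

```text
time: 13.95
tool_pos: [0.4811, -0.2181, 0.0338]
tool_rot: [-0.004, 0.736, 0.677, -0.0]
contact_force: [1.1, -0.4, -3.9]
gripper_width: 0.506
```

Run:
```python
from h import *
need(.4813,-.2245,.0045,None)
```

```text
t 13.95 pos [ 0.4811 -0.2181  0.0338] yawy -4.82 F [ 1.1 -0.4 -3.9] w 0.506 j [-0.57 -0.02  1.96  0.    1.2  -0.48]
shift tool [-0.0065  0.0009  0.0293] rv [-0.33 -0.3  -0.  ]
```

Request:
move_arm(rows=[{"tx": -0.004,"ty": 0,"tz": 0.01,"ax": -0.3,"ay": -0.3,"az": 0,"jaw": 255},{"tx": 0,"ty": 0,"tz": 0.008,"ax": 0,"ay": 0,"az": 0,"jaw": 255},{"tx": 0,"ty": 0,"tz": 0,"ax": 0,"ay": 0,"az": 0,"jaw": 255}])

```text
time: 14.25
tool_pos: [0.481, -0.2223, 0.0151]
tool_rot: [0.001, 0.736, 0.677, -0.0]
contact_force: [-0.7, 0.5, -4.9]
gripper_width: 0.507
```

Run:
```python
from h import *
need(.4813,-.2245,.0045,None)
f=grab('side');w=grab('wrist')
cv2.imwrite('pics/c19.png',np.hstack([cv2.resize(f['color'][200:380,290:470,::-1],(400,400)),cv2.resize(w['color'][:,:,::-1],(400,400))]))
```

```text
t 14.25 pos [ 0.481  -0.2223  0.0151] yawy -4.8 F [-0.7  0.5 -4.9] w 0.507 j [-0.57  0.01  1.97 -0.    1.16 -0.49]
shift tool [-0.0022  0.0005  0.0106] rv [ 0.04  0.06 -0.  ]
```

View pics/c19.png

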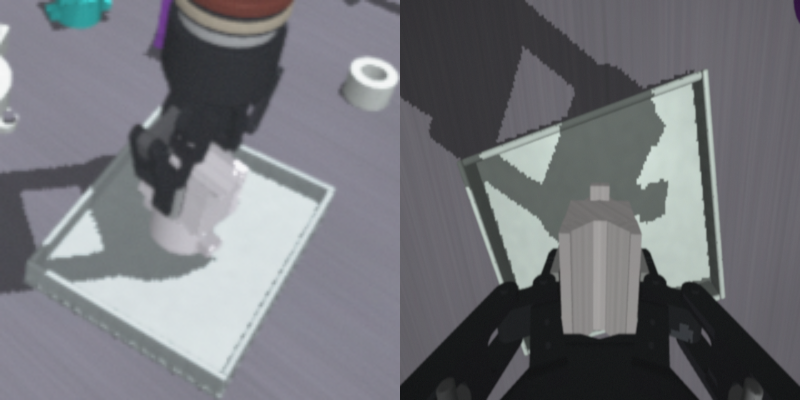

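Level and well inside the tray. Lowering gently until the weight comes off.

Request:
move_arm(rows=[{"tx": 0,"ty": 0,"tz": 0.004,"ax": 0,"ay": 0,"az": 0,"jaw": 255},{"tx": 0,"ty": 0,"tz": 0.003,"ax": 0,"ay": 0,"az": 0,"jaw": 255},{"tx": 0,"ty": 0,"tz": 0,"ax": 0,"ay": 0,"az": 0,"jaw": 255}])

```text
time: 14.65
tool_pos: [0.4826, -0.2235, 0.0098]
tool_rot: [0.002, 0.736, 0.677, 0.0]
contact_force: [-0.4, 1.1, -4.8]
gripper_width: 0.503
```

Request:
move_arm(rows=[{"tx": 0,"ty": 0,"tz": 0.002,"ax": 0,"ay": 0,"az": 0,"jaw": 255}])

```text
time: 14.75
tool_pos: [0.483, -0.2237, 0.0082]
tool_rot: [0.003, 0.736, 0.677, 0.001]
contact_force: [0.6, 1.1, -4.0]
gripper_width: 0.506
```

Request:
move_arm(rows=[{"tx": 0,"ty": 0,"tz": 0.001,"ax": 0,"ay": 0,"az": 0,"jaw": 255}])

```text
time: 14.85
tool_pos: [0.4829, -0.2237, 0.007]
tool_rot: [0.003, 0.736, 0.677, 0.0]
contact_force: [-0.0, -0.5, -4.6]
gripper_width: 0.509
```

Request:
move_arm(rows=[{"tx": 0,"ty": 0,"tz": 0.001,"ax": 0,"ay": 0,"az": 0,"jaw": 255}])

```text
time: 14.95
tool_pos: [0.483, -0.2237, 0.006]
tool_rot: [0.003, 0.736, 0.677, 0.001]
contact_force: [-0.3, 0.2, -4.6]
gripper_width: 0.506
```

Request:
move_arm(rows=[{"tx": 0,"ty": 0,"tz": 0.001,"ax": 0,"ay": 0,"az": 0,"jaw": 255}])

```text
time: 15.05
tool_pos: [0.483, -0.2237, 0.0049]
tool_rot: [0.003, 0.736, 0.677, 0.001]
contact_force: [0.9, -0.6, -4.8]
gripper_width: 0.509
```

Run:
```python
from h import *
need(.4813,-.2245,.0045,None)
```

```text
t 15.05 pos [ 0.483  -0.2237  0.0049] yawy -4.81 F [ 0.9 -0.6 -4.8] w 0.509 j [-0.57  0.03  1.98 -0.    1.13 -0.49]
shift tool [-0.0009 -0.0017  0.0004] rv [ 0.29  0.19 -0.  ]
```

Request:
move_arm(rows=[{"tx": 0,"ty": 0,"tz": 0.001,"ax": 0.3,"ay": 0.2,"az": 0,"jaw": 255}])

```text
time: 15.15
tool_pos: [0.483, -0.2237, 0.0045]
tool_rot: [-0.0, 0.736, 0.677, -0.0]
contact_force: [-4.1, 2.4, 6.3]
gripper_width: 0.509
```

Request:
move_arm(rows=[{"tx": 0,"ty": 0,"tz": 0.001,"ax": 0,"ay": 0,"az": 0,"jaw": 255}])

```text
time: 15.25
tool_pos: [0.4831, -0.2238, 0.0045]
tool_rot: [-0.001, 0.736, 0.677, -0.0]
contact_force: [-6.7, 3.2, 6.9]
gripper_width: 0.507
```

Request:
move_arm(rows=[{"tx": 0,"ty": 0,"tz": 0.001,"ax": 0,"ay": 0,"az": 0,"jaw": 255}])

```text
time: 15.35
tool_pos: [0.4831, -0.2238, 0.0046]
tool_rot: [-0.001, 0.736, 0.677, -0.0]
contact_force: [-5.2, 2.3, 5.5]
gripper_width: 0.509
```

Touched down at reported z 0.0045, exactly as predicted. Easing off the press and opening.

Request:
move_arm(rows=[{"tx": 0,"ty": 0,"tz": -0.0003,"ax": 0,"ay": 0,"az": 0,"jaw": 255},{"tx": 0,"ty": 0,"tz": 0,"ax": 0,"ay": 0,"az": 0,"jaw": 110},{"tx": 0,"ty": 0,"tz": 0,"ax": 0,"ay": 0,"az": 0,"jaw": 80},{"tx": 0,"ty": 0,"tz": 0,"ax": 0,"ay": 0,"az": 0,"jaw": 0},{"tx": 0,"ty": 0,"tz": 0,"ax": 0,"ay": 0,"az": 0,"jaw": 0},{"tx": 0,"ty": 0,"tz": 0,"ax": 0,"ay": 0,"az": 0,"jaw": 0},{"tx": 0,"ty": 0,"tz": 0,"ax": 0,"ay": 0,"az": 0,"jaw": 0}])

```text
time: 16.05
tool_pos: [0.4865, -0.226, 0.0075]
tool_rot: [0.003, 0.736, 0.677, 0.001]
contact_force: [0.5, -0.9, 0.3]
gripper_width: 1.0
```

Run:
```python
from h import *
need(.4813,-.2245,.0045,None)
f=grab('side');w=grab('wrist')
cv2.imwrite('pics/c20.png',np.hstack([cv2.resize(f['color'][200:380,290:470,::-1],(400,400)),cv2.resize(w['color'][:,:,::-1],(400,400))]))
```

```text
t 16.05 pos [ 0.4865 -0.226   0.0075] yawy -4.8 F [ 0.5 -0.9  0.3] w 1.0 j [-0.57  0.03  1.96  0.    1.14 -0.49]
shift tool [ 0.001  -0.0053  0.003 ] rv [ 0.3   0.15 -0.  ]
```

View pics/c20.png

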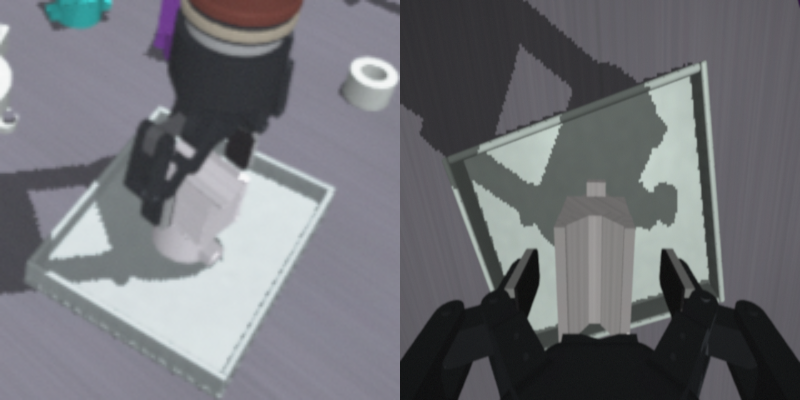

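The jaws are open on both sides and the head stands upright. Retracting straight up and away.

Request:
move_arm(rows=[{"tx": 0,"ty": 0,"tz": -0.015,"ax": 0,"ay": 0,"az": 0,"jaw": 0},{"tx": 0,"ty": 0,"tz": -0.02,"ax": 0,"ay": 0,"az": 0,"jaw": 0},{"tx": 0,"ty": 0,"tz": -0.025,"ax": 0,"ay": 0,"az": 0,"jaw": 0},{"tx": 0,"ty": 0,"tz": -0.03,"ax": 0,"ay": 0,"az": 0,"jaw": 0},{"tx": 0,"ty": 0,"tz": -0.03,"ax": 0,"ay": 0,"az": 0,"jaw": 0},{"tx": 0,"ty": 0,"tz": -0.03,"ax": 0,"ay": 0,"az": 0,"jaw": 0},{"tx": 0,"ty": 0,"tz": 0,"ax": 0,"ay": 0,"az": 0,"jaw": 0},{"tx": 0,"ty": 0,"tz": 0,"ax": 0,"ay": 0,"az": 0,"jaw": 0}])

```text
time: 16.95
tool_pos: [0.4856, -0.2253, 0.1698]
tool_rot: [0.004, 0.736, 0.677, 0.001]
contact_force: [0.8, -0.1, -0.0]
gripper_width: 1.002
```

Run:
```python
from h import *
need(.4813,-.2245,.0045,None)
f=grab('side');w=grab('wrist')
cv2.imwrite('pics/c21.png',np.hstack([cv2.resize(f['color'][:,100:520,::-1],(400,400)),cv2.resize(w['color'][:,:,::-1],(400,400))]))
```

```text
t 16.95 pos [ 0.4856 -0.2253  0.1698] yawy -4.79 F [ 0.8 -0.1 -0. ] w 1.002 j [-0.57 -0.15  1.85  0.    1.44 -0.49]
shift tool [ 0.0011 -0.0056  0.1652] rv [ 0.45  0.23 -0.  ]
```

View pics/c21.png

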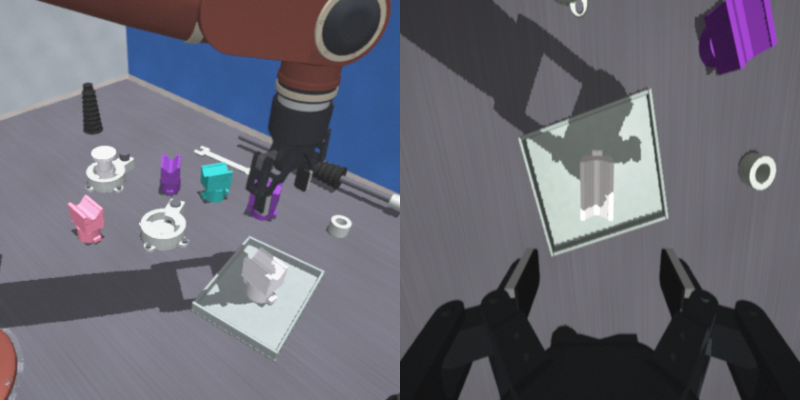

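The head stands upright in the tray at side-crop (264,275) and wrist (597,185). The socket is empty with its button down, the pad head is untouched, and the look-alikes are in place.

```bash
python3 -c "
from plant import manip
print(manip.job_done())"
```

```text
the job is handed in; nothing more can be done
None
```

The V-grooved head is off its mount and standing upright on its foot on the tray floor, near the tray's centre. I handed the job in at about 17 s of the 56 s allowed.

**What I did:**
- **Button:** I pressed the vee mount's button to its end stop. It slid at about 3 N, and I stopped when the force reached 11 N. The pictures afterwards showed it flush with its mount.
- **Turn and lift:** I gripped the head on its flats (43 mm measured) and turned it about 90° counter-clockwise. It turned freely and lifted out with only its weight, about 4 N, on the wrist.
- **Placing:** I set it down at the height I had worked out. As it touched, I pressed it down with roughly 11 N more than its weight before easing off and opening the jaws.

**Last checks:** In the side and wrist views the head was upright, the socket empty and its button down. The pad head and the coloured look-alikes looked unmoved, and the gripper was clear with no force on it.

**What disagreed:** The reported tool position was about 39 mm beyond the real fingertips along the tool axis. My first press stopped short with no contact, so I worked out the offset from the pictures and the first contact, and corrected every later height for it. The carry to the tray also sagged about 20 mm and tilted about 2°, which I corrected before lowering.

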